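# Slide the flanged syringe barrel into the loading stand

### The arm

A 6-joint arm with a two-finger parallel gripper is mounted at the origin on a cart in front of the work surface, level with it; the furniture and walls round the work are solid. World frame = base frame: x ahead of the robot, y to its left, z up, the work surface at z = 0. Lengths are in mm, angles in rad, forces in N, time in s.
With the tool pointing down it reaches from about 275 to 1000 mm from the base axis. Payload 8.4 kg.
Tool frame: the origin (TCP) lies midway between the tips of the shut fingers; the grasp point (between the pads) lies 19 mm behind it; z points along the fingers, y is the line along which they close (so a half turn about z gives the same grasp; the last joint's range is limited). The gripper opens to 85 mm and grips with 20 to 120 N. Pads are 22 mm wide; open, the fingers measure 114 mm over their backs; the gripper's body (76 mm by 85 mm) begins 54 mm behind the grasp point. The pads swing forward as they close: fully open they stand 13 mm farther back than shut.
Start: joints at [1.215, 0.353, 1.633, -0, 1.155, -0.002], TCP at [216.539, 586.292, 231.281] pointing down, gripper open.
Joint ranges: [-2.63, 2.63], [-0.92, 2.1], [0.06, 2.66], [-1.3, 4.44], [0, 2.69], [-3.02, 3.02]. Speed limits (rad/s): [2.22, 2.22, 2.79, 3.14, 3.14, 3.14].

### API

Orientations are given as [roll, pitch, yaw] about the fixed x, y, z axes, in that order (R = Rz(yaw) Ry(pitch) Rx(roll)).
In Python, from rig import telemetry, optics, r gives the robot as it stands.
- The arm moves only by the tool play_rows, never from a script. Its arguments are lists of equal length, an entry for each row: "dp": the shift along the tool's x, y, z in units of 40 mm (1.0 is 40 mm), a list of three; "rot": the turn, a rotation vector about the tool's x, y, z in units of 6 degrees (1.0 is 6 degrees), a list of three. In form: {"dp": [[tx, ty, tz], ...], "rot": [[ax, ay, az], ...]}. A call has 1 to 5 rows; each row is the pose to reach, as a shift and turn from the pose commanded when the call began, along the tool's axes at that moment; what a row does not reach only later rows make up. A row lasts 1/12 s, in which the tool goes at most 41.7 mm and 7.16 degrees, less where a joint would pass 70% of its speed; a pose out of reach is approached as far as the arm can. A call with a gripper value outside its range is refused whole. "fingers" is the opening, from 0 (shut) to 1 (fully open), set as the call begins (left out, the last holds). The fingers move at their own pace and stop on an object; "grip_force" is the grip in N (left out, the last holds). Time passes only in rows, so rows that repeat a pose let the fingers close. It gives the time, the measured TCP pose, the force, the opening and the grip force at its end, in the units of the state.
- telemetry.sense(): the state, without advancing time (a new reading comes with each control period).
- optics.grab_frame(name): name is "scene" or "top" or "wrist"; returns a dict with "color" (384x512x3 uint8, red, green, blue), "mtx" (3x3 intrinsics, pixels), "R" (3x3) and "t" (3): a world point X has camera coordinates R X + t; the wrist camera has in their place "mount" (4x4, takes a point from camera to tool coordinates, whose origin is the TCP and whose axes are the flange's). Camera axes: x right, y down, z forward; pixel columns grow to the right and rows downward; lengths in mm; the calibration is good to about 2 mm. A picture is of the moment at which its call begins: read the wrist's pose just before it. There is no depth.
- r.sign_off(): hands the job in; it is judged then, once.
The state is a dict: "clock": time; "qpos": joint angles; "qvel": joint speeds; "joint_efforts": joint torques, N m; "eef_pos": TCP position; "tcp_rot": TCP orientation; "contact_force": force on the tool from outside, world axes, zero at the start; "wrist_torque": the same for the moment, N m; "opening": opening from 0.0 (shut) to 1.0 (fully open); "grasp_force": force on a finger pad.
Only numpy, scipy, OpenCV 4.12 (cv2) and the standard library are available. Lean on these libraries where they do the work, as an engineer would, in place of code of your own. Each camera call takes 0.05 s, during which the arm holds its last target. There are 200 camera calls.

### The job

Load the large flanged syringe barrel into the slotted loading stand: keeping it upright, slide it in through the open front of the slot so that its flange passes beneath the slotted plate, all the way home to the closed end of the slot, and let go with it standing there on the stand's base plate. Leave the small barrel and the plain tube where they stand.

Things in the scene. Friction and masses are not known exactly. Their poses are not given: they have to be found in the camera images.
- barrel: Large flanged syringe barrel, white plastic, loose, standing upright on its flange, nozzle up. Round tube 32 mm in diameter; at its foot a round flange 62 mm across, 6 mm thick; 116 mm tall in all, straight side up to 94 mm, thin 10 mm nozzle above 100 mm. About 90 g. Origin at the centre of its underside, z up its axis. Grip the tube about 80 mm up, from any side.
- stand: Metal loading stand, fixed, turned differently each time. Dark base plate 176 (x) by 112 (y) by 6 mm; front half bare. Over the rear half a bright slotted plate 26 to 32 mm above the bench (20 mm free height), walled at sides and back. Slot 46 mm wide along the stand's x, open to -x where it flares to 78 mm. Origin at the centre of the base plate's underside; x points into the slot, z up.
- slot_end (a point): Where the middle of the barrel's underside stands when fully home: in the stand's frame x +40 mm, y 0, on the base plate's top (6 mm above the bench); axes as the stand's, x into the slot. There the tube just touches the slot's closed end, 16 mm on. The slotted plate's front edge is 50 mm before this point, so the flange is still clear of it with the axis 85 mm before.
- small_barrel: Bystander, to be left alone: a small syringe barrel of the same white plastic, tube 23 mm in diameter, flange 38 mm in diameter, 82 mm tall, upright. Origin at the centre of its underside.
- plain_tube: Bystander, to be left alone: a white tube with nozzle, as thick and tall as the large barrel (32 mm, 116 mm) but without any flange, upright. Origin at the centre of its underside.
Not all that is in view belongs to the job. What is shaped like the barrel but blue or green is not meant.

How it is judged (in metres and radians):
At the end, for the whole second after the job is handed in: The large barrel stands upright (within 7 degrees) and at rest on the stand's base plate, its flange under the slotted plate, its axis within 15 mm of the fully-home point along the slot and 12 mm across it, its underside within 5 mm of the base plate's top (x of barrel in the frame of slot_end between -0.015 and 0.01 m and y of barrel in the frame of slot_end between -0.012 and 0.012 m and z of barrel in the frame of slot_end between -0.005 and 0.005 m and angle between barrel's own z axis and vertical below 0.12 rad and linear speed of barrel below 0.02 m/s); the robot touches nothing.
It fails at once if the large barrel is tipped over (more than 35 degrees) (angle between barrel's own z axis and vertical above 0.61 rad).
It fails at once if the small barrel is moved more than 30 mm (distance of small_barrel from where it was at the start of the episode above 0.03 m).
It fails at once if the plain tube is moved more than 30 mm (distance of plain_tube from where it was at the start of the episode above 0.03 m).
It also fails if it takes over 40 s, if anything falls off the work surface, if the arm or the gripper's body presses on something with over 40 N, if the wrist force passes 120 N, or if a joint passes its speed limit or range.

## Working session

There is one attempt and no reset: what is moved stays moved. The work goes in short steps, Python scripts to look and compute and a tool call to move; the robot and the scene stay as the last step left them, time stands still between calls to the robot, and variables do not carry over. Pictures are saved under pics/ and viewed, at most 10 in all, crops included, and the job is handed in when it is done.

Besides the shell and the picture viewer there is one more tool, called after "Call:" by a JSON object that holds its "api" and its "payload", one argument or row to a line. play_rows: Moves the arm, as the interface text tells. Its arguments: {"type":"object","properties":{"dp":{"type":"array"},"rot":{"type":"array"},"fingers":{"type":"number"},"grip_force":{"type":"number"}},"required":["dp","rot"]}

```bash
mkdir -p pics
python3 - <<'E'
from rig import telemetry, optics, r
import cv2, numpy as np
s=telemetry.sense(); print(s['clock'],s['eef_pos'],s['tcp_rot'],s['opening'])
for n in ('scene','top'):
    f=optics.grab_frame(n); cv2.imwrite(f'pics/{n}0.png',f['color'][:,:,::-1])
    np.savez(f'pics/{n}0.npz',**{k:f[k] for k in ('mtx','R','t')}); print(n,(-f['R'].T@f['t']).round())
E
```

```text
0.0 [216.38172609 585.79412083 230.54236256] [-3.14012190e+00 -1.75884831e-05  2.78773812e+00] 0.9996257070288207
scene [-341.  831.  481.]
top [ 278.  165. 1106.]
```

View pics/scene0.png

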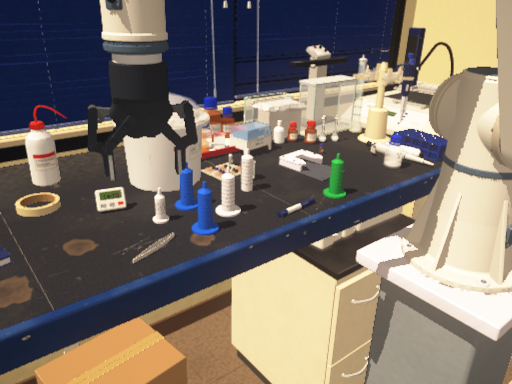

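View pics/top0.png

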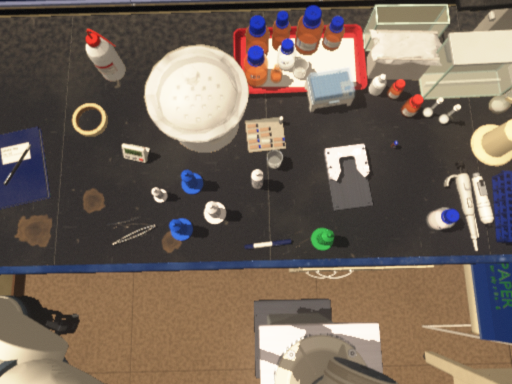

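The large barrel is the white one with a wide flange: scene (228,195), top (214,211). The small barrel is at top (160,194). The plain tube, without a flange, is at top (257,178). The blue and green ones are decoys. The stand is at top (348,175), with its slot opening toward the image bottom. I'll confirm this in an enlarged crop and compute positions.

```bash
cat > h.py <<'E'
import numpy as np
def load(n): return np.load(f'pics/{n}.npz')
def proj(c,X):
    p=c['mtx']@(c['R']@np.array(X,float)+c['t']); return p[:2]/p[2]
def ray(c,u):
    d=c['R'].T@np.linalg.inv(c['mtx'])@np.array([u[0],u[1],1.]); return -c['R'].T@c['t'],d
def atz(c,u,z):
    o,d=ray(c,u); return o+d*(z-o[2])/d[2]
def tri(rays):
    A=0;b=0
    for o,d in rays:
        d=d/np.linalg.norm(d); P=np.eye(3)-np.outer(d,d); A=A+P; b=b+P@o
    return np.linalg.solve(A,b)
E
python3 - <<'E'
from h import *
import cv2
a,b=load('scene0'),load('top0')
print('tcp',proj(a,[216,586,231]),proj(b,[216,586,231]),'base',proj(b,[0,0,0]))
for n,u,z in [('large',(214,211),0),('small',(160,194),0),('plain',(257,178),0),('stand',(348,175),20)]:
    X=atz(b,u,z); print(n,X.round(),proj(a,X).round())
s=cv2.imread('pics/scene0.png');t=cv2.imread('pics/top0.png')
A=cv2.resize(s[140:240,145:345],(800,400)[:2],interpolation=cv2.INTER_CUBIC)
B=cv2.resize(t[135:255,145:265],None,fx=3.2,fy=3.2) if 0 else None
C=cv2.resize(t[140:230,200:380],(800,400),interpolation=cv2.INTER_CUBIC)
A=cv2.resize(A,(600,300));C=cv2.resize(C,(600,300))
cv2.imwrite('pics/crop1.png',np.vstack([A,C]))
E
```

```text
tcp [146.04373287 182.92187398] [ 58.89676925 310.80785491] base [322.58627446 384.78263021]
large [461. 279.   0.] [225. 210.]
small [514. 433.   0.] [158. 219.]
plain [554. 156.   0.] [242. 187.]
stand [ 552. -100.   20.] [309. 162.]
```

View pics/crop1.png

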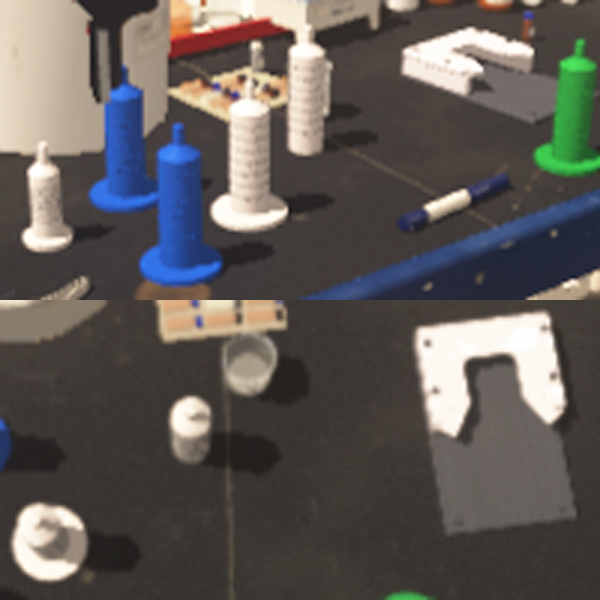

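The crop confirms the large flanged white barrel at scene (228,211) and top (215,212). The plain tube (no flange) and the small one are clear of it. The stand's slot opens toward the robot.

Run:
```python
from h import *
from scipy.optimize import least_squares
a,b=load('scene0'),load('top0')
print('flange tri',tri([ray(b,(215,212.3)),ray(a,(228.3,210.7))]).round(1))
print('nozzle tri',tri([ray(b,(212.3,204.5)),ray(a,(228.3,163))]).round(1))
print('flange z6',atz(b,(215,212.3),6).round(1))
top=[((-88,56,6),(334.1,210.2)),((-88,-56,6),(373.1,205.4)),((88,56,32),(324.5,147.5)),((88,-56,32),(364.4,143.6))]
# crop: scene plate/base corners
f=lambda x,y:(145+x/3,140+y/3)
sc=[((88,56,32),f(471,30)),((-88,-56,6),f(533,120))]
def T(p,X):
    c,s=np.cos(p[2]),np.sin(p[2]); return [p[0]+c*X[0]-s*X[1],p[1]+s*X[0]+c*X[1],X[2]+p[3]]
def res(p,L): return np.concatenate([proj(c,T(p,X))-u for c,M in L for X,u in M])
for L in ([(b,top)],):
    g=lambda q:res([*q,0],L)
    s=least_squares(g,[550,-100,0.]); print(s.x.round(3),s.fun.round(1))
    p=[*s.x,0]
    for X in [(88,56,32),(88,-56,32),(-88,-56,6),(-88,56,6),(-10,56,32),(-10,-56,32)]:
        u=proj(a,T(p,X)); print(X,u.round(1),((u-[145,140])*3).round())
    for z in (0,):
        for dx in (-60,0): print(dx,np.round(T(p,(40+dx,0,6)),1))
```

```text
flange tri [4.561e+02 2.747e+02 3.000e-01]
nozzle tri [457.6 270.8 123.4]
flange z6 [456.7 275.9   6. ]
[ 5.47271e+02 -1.02419e+02  1.04000e-01] [-0.4  0.3  0.1  0.   0.5  0.3 -0.2 -0.7]
(88, 56, 32) [277.7 155.7] [398.  47.]
(88, -56, 32) [301.  148.5] [468.  25.]
(-88, -56, 6) [344.5 170.5] [599.  91.]
(-88, 56, 6) [321.9 179.6] [531. 119.]
(-10, 56, 32) [301.8 164. ] [470.  72.]
(-10, -56, 32) [324.8 156. ] [539.  48.]
-60 [ 527.4 -104.5    6. ]
0 [587.1 -98.2   6. ]
```

```bash
cat >> h.py <<'E'
from scipy.spatial.transform import Rotation as Ro
def go(*targets):
    """print dp/rot rows from present pose to each target (x,y,z,yaw), tool down"""
    from rig import telemetry
    s=telemetry.sense(); R=Ro.from_euler('xyz',s['tcp_rot']); print(round(s['clock'],2),s['eef_pos'].round(1) if hasattr(s['eef_pos'],'round') else s['eef_pos'],np.round(s['tcp_rot'],3))
    for x,y,z,w in targets:
        dp=R.inv().apply(np.array([x,y,z])-s['eef_pos'])/40
        rv=(R.inv()*Ro.from_euler('xyz',[np.pi,0,w])).as_rotvec()/np.radians(6)
        print('dp',dp.round(2).tolist(),'rot',rv.round(2).tolist())
E
python3 -c "
from h import *
go((457,274,231,3.246),(457,274,200,3.246))"
```

```text
0.1 [216.4 585.9 230.6] [-3.14  -0.     2.788]
dp [-8.34, -5.23, -0.0] rot [-0.01, -0.0, -4.38]
dp [-8.34, -5.23, 0.77] rot [-0.01, -0.0, -4.38]
```

Call:
{"api": "play_rows", "payload": {
  "dp": [
    [-0.8, -0.5, 0],
    [-1.6, -1.0, 0],
    [-2.4, -1.5, 0],
    [-3.2, -2.0, 0],
    [-4.0, -2.5, 0]
  ],
  "rot": [
    [0, 0, 0],
    [0, 0, 0],
    [0, 0, 0],
    [0, 0, 0],
    [0, 0, 0]
  ],
  "fingers": 1.0
}}

```text
clock: 0.52
eef_pos: [332.5, 435.5, 231.0]
tcp_rot: [-3.141, -0.0, 2.788]
contact_force: [0.1, 0.2, 0.9]
opening: 1.005
grasp_force: 0.0
```

Call:
{"api": "play_rows", "payload": {
  "dp": [
    [-0.87, -0.55, 0],
    [-1.74, -1.1, 0],
    [-2.61, -1.65, 0],
    [-3.5, -2.2, 0],
    [-4.34, -2.73, 0]
  ],
  "rot": [
    [0, 0, -0.88],
    [0, 0, -1.76],
    [0, 0, -2.64],
    [0, 0, -3.5],
    [0, 0, -4.38]
  ]
}}

```text
clock: 0.93
eef_pos: [457.8, 272.5, 231.2]
tcp_rot: [-3.141, -0.0, -3.032]
contact_force: [1.3, 0.1, -0.9]
opening: 1.002
grasp_force: 0.0
```

Call:
{"api": "play_rows", "payload": {
  "dp": [
    [0, 0, 0],
    [0, 0, 0]
  ],
  "rot": [
    [0, 0, 0],
    [0, 0, 0]
  ]
}}

```text
clock: 1.1
eef_pos: [457.9, 272.7, 231.0]
tcp_rot: [-3.141, -0.0, -3.041]
contact_force: [-0.7, 1.3, 0.0]
opening: 0.998
grasp_force: 0.0
```

```bash
cat >> h.py <<'E'
def wrist(name):
    from rig import telemetry,optics
    import cv2
    s=telemetry.sense(); f=optics.grab_frame('wrist')
    T=np.eye(4);T[:3,:3]=Ro.from_euler('xyz',s['tcp_rot']).as_matrix();T[:3,3]=s['eef_pos']
    W=np.linalg.inv(T@np.array(f['mount']))
    np.savez(f'pics/{name}.npz',mtx=f['mtx'],R=W[:3,:3],t=W[:3,3]); cv2.imwrite(f'pics/{name}.png',f['color'][:,:,::-1])
E
python3 -c "
from h import *
wrist('w1'); go((457,274,231,3.246)); c=load('w1')
print('cam',-c['R'].T@c['t']); print(proj(c,[457,274,6]),proj(c,[457,274,116]))"
```

```text
1.15 [457.1 273.8 231. ] [ 3.142e+00 -1.000e-03 -3.040e+00]
dp [0.0, 0.0, 0.0] rot [0.0, -0.01, -0.03]
cam [386.46058003 266.92435413 373.53119552]
[261.7841429  173.19784613] [261.76784693 194.26620322]
```

View pics/w1.png

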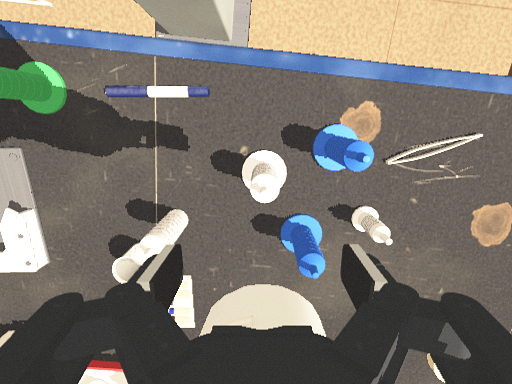

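The wrist view shows the flange at (264,173) and the nozzle at (265,197). I predicted (262,173) and (262,194), so the estimate is good to about 3 mm. Descending now.

Call:
{"api": "play_rows", "payload": {
  "dp": [
    [0, 0.05, 0.8],
    [0, 0.05, 1.7],
    [0, 0.05, 2.6],
    [0, 0.05, 3.5],
    [0, 0.05, 4.3]
  ],
  "rot": [
    [0, 0, 0],
    [0, 0, 0],
    [0, 0, 0],
    [0, 0, 0],
    [0, 0, 0]
  ]
}}

```text
clock: 1.57
eef_pos: [455.2, 277.6, 57.4]
tcp_rot: [-3.142, -0.001, -3.036]
contact_force: [0.7, -0.2, -0.5]
opening: 1.001
grasp_force: 0.0
```

Call:
{"api": "play_rows", "payload": {
  "dp": [
    [0, 0, 0],
    [0, 0, 0],
    [0, 0, 0],
    [0, 0, 0],
    [0, 0, 0]
  ],
  "rot": [
    [0, 0, 0],
    [0, 0, 0],
    [0, 0, 0],
    [0, 0, 0],
    [0, 0, 0]
  ],
  "fingers": 0.0,
  "grip_force": 50
}}

```text
clock: 1.98
eef_pos: [458.0, 277.5, 61.4]
tcp_rot: [3.14, 0.003, -3.037]
contact_force: [-1.0, 0.4, 2.9]
opening: 0.36
grasp_force: 49.2
```

Call:
{"api": "play_rows", "payload": {
  "dp": [
    [0, 0, 0],
    [0, 0, 0],
    [0, 0, 0],
    [0, 0, 0],
    [0, 0, 0]
  ],
  "rot": [
    [0, 0, 0],
    [0, 0, 0],
    [0, 0, 0],
    [0, 0, 0],
    [0, 0, 0]
  ]
}}

```text
clock: 2.4
eef_pos: [458.1, 277.4, 61.3]
tcp_rot: [3.14, 0.003, -3.037]
contact_force: [-0.5, 0.9, 8.5]
opening: 0.364
grasp_force: 49.8
```

Call:
{"api": "play_rows", "payload": {
  "dp": [
    [0, 0, -0.5],
    [0, 0, -1.2],
    [0, 0, -2.0],
    [0, 0, -2.8],
    [0, 0, -3.5]
  ],
  "rot": [
    [0, 0, 0],
    [0, 0, 0],
    [0, 0, 0],
    [0, 0, 0],
    [0, 0, 0]
  ]
}}

```text
clock: 2.82
eef_pos: [457.0, 276.5, 202.3]
tcp_rot: [3.141, 0.002, -3.037]
contact_force: [0.2, 0.6, -1.2]
opening: 0.365
grasp_force: 49.8
```

```bash
python3 -c "
from h import *
go((493,-108,200,3.246))"
```

```text
2.82 [457.  276.5 202.3] [ 3.141e+00  2.000e-03 -3.037e+00]
dp [0.11, -9.65, 0.05] rot [0.01, 0.02, 0.0]
```

Call:
{"api": "play_rows", "payload": {
  "dp": [
    [0, -0.5, 0],
    [0, -1.3, 0],
    [0, -2.1, 0],
    [0, -2.9, 0],
    [0.05, -3.7, 0]
  ],
  "rot": [
    [0, 0, 0],
    [0, 0, 0],
    [0, 0, 0],
    [0, 0, 0],
    [0, 0, 0]
  ]
}}

```text
clock: 3.23
eef_pos: [470.6, 127.8, 200.4]
tcp_rot: [3.141, 0.002, -3.036]
contact_force: [0.4, -0.1, -1.8]
opening: 0.363
grasp_force: 49.9
```

Call:
{"api": "play_rows", "payload": {
  "dp": [
    [0, -0.8, 0],
    [0, -1.6, 0],
    [0, -2.4, 0],
    [0, -3.1, 0],
    [0.05, -3.7, 0]
  ],
  "rot": [
    [0, 0, 0],
    [0, 0, 0],
    [0, 0, 0],
    [0, 0, 0],
    [0, 0, 0]
  ]
}}

```text
clock: 3.65
eef_pos: [484.2, -20.3, 200.4]
tcp_rot: [-3.141, 0.002, -3.038]
contact_force: [-0.0, -0.1, -0.9]
opening: 0.358
grasp_force: 49.9
```

Call:
{"api": "play_rows", "payload": {
  "dp": [
    [0, -0.6, 0],
    [0, -1.1, 0],
    [0, -1.6, 0],
    [0, -2.0, 0],
    [0, -2.25, 0]
  ],
  "rot": [
    [0, 0, 0],
    [0, 0, 0],
    [0, 0, 0],
    [0, 0, 0],
    [0, 0, 0]
  ]
}}

```text
clock: 4.07
eef_pos: [493.4, -109.5, 200.2]
tcp_rot: [-3.141, 0.001, -3.038]
contact_force: [-0.4, 0.0, -0.7]
opening: 0.364
grasp_force: 49.8
```

Call:
{"api": "play_rows", "payload": {
  "dp": [
    [0, 0, 0],
    [0, 0, 0]
  ],
  "rot": [
    [0, 0, 0],
    [0, 0, 0]
  ]
}}

```text
clock: 4.23
eef_pos: [493.1, -107.8, 199.6]
tcp_rot: [3.141, 0.0, -3.038]
contact_force: [-0.7, 0.2, -0.5]
opening: 0.363
grasp_force: 49.8
```

```bash
python3 -c "
from h import *
from rig import optics
import cv2
go((493,-108,71,3.246)); wrist('w2')
f=optics.grab_frame('top'); cv2.imwrite('pics/top2.png',f['color'][:,:,::-1])
t=f['color'][:,:,::-1]
w=cv2.imread('pics/w2.png')
cv2.imwrite('pics/v2.png',w)"
```

```text
4.23 [ 493.1 -107.8  199.6] [ 3.141  0.    -3.038]
dp [0.0, -0.0, 3.22] rot [0.0, 0.0, -0.01]
```

View pics/v2.png

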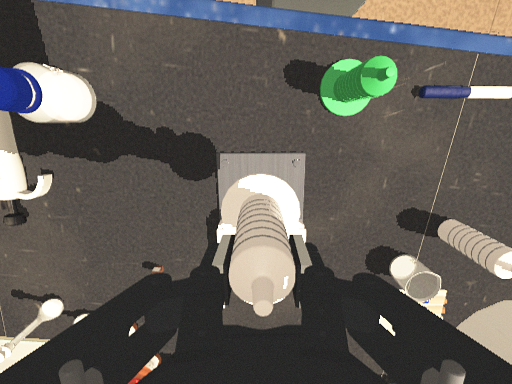

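The barrel hangs upright in the grip, flange at (260,207). The stand's front corners are at (220,153) and (306,154). I'll measure those against the estimate.

```bash
python3 -c "
from h import *
c=load('w2')
A=atz(c,(220,153),6);B=atz(c,(306,154),6);print(A.round(1),B.round(1),np.linalg.norm(A-B).round(1))
d=A-B; yaw=np.arctan2(d[0],-d[1]); print('yaw',yaw)
th=np.arctan2((B-A)[1],(B-A)[0])-np.pi/2; print('yaw',th)
m=(A+B)/2; e=np.array([np.cos(th),np.sin(th)])
print('end',m[:2]+128*e, m[:2]+128*np.array([np.cos(.104),np.sin(.104)]))
print('pred flange', proj(c,[492.5,-108,140]), proj(c,[492.5,-108,254]))
"
```

```text
[ 466.4 -161.3    6. ] [456.6 -54.9   6. ] 106.8
yaw 0.09193078888517725
yaw 0.09193078888517725
end [588.96828893 -96.33687924] [588.81718909 -94.7994368 ]
pred flange [259.83333215 212.85895015] [257.86506661 310.30401947]
```

Call:
{"api": "play_rows", "payload": {
  "dp": [
    [0, 0.03, 0.6],
    [0, 0.03, 1.3],
    [0, 0.03, 2.0],
    [0, 0.03, 2.7],
    [0, 0.03, 3.2]
  ],
  "rot": [
    [0, 0, 0],
    [0, 0, 0],
    [0, 0, 0],
    [0, 0, 0],
    [0, 0, 0]
  ]
}}

```text
clock: 4.75
eef_pos: [492.1, -105.4, 69.4]
tcp_rot: [3.141, -0.001, -3.036]
contact_force: [-0.6, -0.5, -0.9]
opening: 0.362
grasp_force: 49.9
```

Call:
{"api": "play_rows", "payload": {
  "dp": [
    [0, 0, 0],
    [0, 0, 0]
  ],
  "rot": [
    [0, 0, 0],
    [0, 0, 0]
  ]
}}

```text
clock: 4.92
eef_pos: [492.5, -105.7, 70.8]
tcp_rot: [3.141, -0.002, -3.036]
contact_force: [0.1, -0.2, -0.4]
opening: 0.36
grasp_force: 51.1
```

```bash
python3 -c "
from h import *
from rig import optics
import cv2
e=np.array([np.cos(.1),np.sin(.1)]);E=np.array([588,-97])
go(*[(*(E-d*e),71.5,3.246) for d in (60,40,20,0)])
f=optics.grab_frame('scene'); cv2.imwrite('pics/s3.png',cv2.resize(f['color'][100:200,250:380,::-1],(780,600),interpolation=cv2.INTER_CUBIC))"
```

```text
4.92 [ 492.5 -105.7   70.8] [ 3.141e+00 -2.000e-03 -3.036e+00]
dp [-0.9, -0.03, -0.02] rot [0.01, -0.02, 0.01]
dp [-1.4, -0.03, -0.02] rot [0.01, -0.02, 0.01]
dp [-1.9, -0.03, -0.02] rot [0.01, -0.02, 0.01]
dp [-2.4, -0.04, -0.02] rot [0.01, -0.02, 0.01]
```

View pics/s3.png

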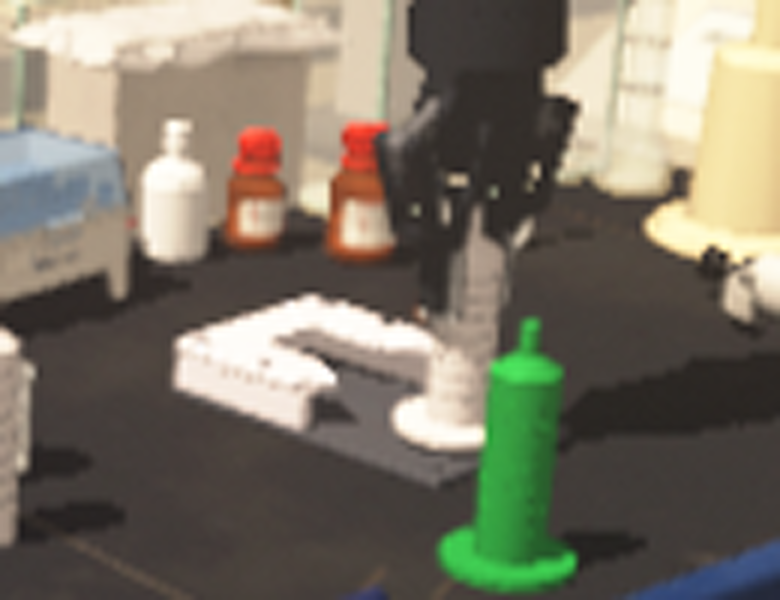

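The barrel hovers just over the bare front of the base plate, lined up with the slot. Sliding in, watching force.

Call:
{"api": "play_rows", "payload": {
  "dp": [
    [-0.2, 0, 0],
    [-0.4, 0, 0],
    [-0.6, -0.02, 0],
    [-0.8, -0.02, 0],
    [-1.0, -0.03, 0]
  ],
  "rot": [
    [0, 0, 0],
    [0, 0, 0],
    [0, 0, 0],
    [0, 0, 0],
    [0, 0, 0]
  ]
}}

```text
clock: 5.38
eef_pos: [534.5, -103.6, 71.8]
tcp_rot: [-3.141, 0.001, -3.037]
contact_force: [-0.3, -0.1, -1.3]
opening: 0.366
grasp_force: 51.1
```

Call:
{"api": "play_rows", "payload": {
  "dp": [
    [-0.2, 0, 0],
    [-0.4, 0, 0],
    [-0.6, 0, 0],
    [-0.8, 0, 0],
    [-1.0, 0, 0]
  ],
  "rot": [
    [0, 0, 0],
    [0, 0, 0],
    [0, 0, 0],
    [0, 0, 0],
    [0, 0, 0]
  ]
}}

```text
clock: 5.8
eef_pos: [573.5, -99.4, 71.2]
tcp_rot: [3.142, -0.0, -3.037]
contact_force: [0.9, -0.8, -0.6]
opening: 0.362
grasp_force: 51.1
```

Call:
{"api": "play_rows", "payload": {
  "dp": [
    [-0.07, 0, 0],
    [-0.14, 0, 0],
    [-0.21, 0, 0],
    [-0.28, 0, 0],
    [-0.28, 0, 0]
  ],
  "rot": [
    [0, 0, 0],
    [0, 0, 0],
    [0, 0, 0],
    [0, 0, 0],
    [0, 0, 0]
  ]
}}

```text
clock: 6.22
eef_pos: [584.3, -98.3, 71.3]
tcp_rot: [-3.141, 0.0, -3.037]
contact_force: [0.2, -0.1, 0.1]
opening: 0.362
grasp_force: 51.1
```

Call:
{"api": "play_rows", "payload": {
  "dp": [
    [-0.03, 0, 0],
    [-0.06, 0, 0],
    [-0.09, 0, 0],
    [-0.09, 0, 0]
  ],
  "rot": [
    [0, 0, 0],
    [0, 0, 0],
    [0, 0, 0],
    [0, 0, 0]
  ]
}}

```text
clock: 6.55
eef_pos: [587.7, -97.9, 71.4]
tcp_rot: [-3.142, 0.0, -3.037]
contact_force: [0.6, 0.6, -0.2]
opening: 0.369
grasp_force: 51.1
```

Call:
{"api": "play_rows", "payload": {
  "dp": [
    [-0.03, 0, 0],
    [-0.06, 0, 0],
    [-0.06, 0, 0]
  ],
  "rot": [
    [0, 0, 0],
    [0, 0, 0],
    [0, 0, 0]
  ]
}}

```text
clock: 6.8
eef_pos: [589.8, -97.6, 71.2]
tcp_rot: [3.142, -0.0, -3.037]
contact_force: [-0.7, 0.2, -1.4]
opening: 0.363
grasp_force: 51.1
```

Call:
{"api": "play_rows", "payload": {
  "dp": [
    [-0.04, 0, 0],
    [-0.07, 0, 0],
    [-0.07, 0, 0]
  ],
  "rot": [
    [0, 0, 0],
    [0, 0, 0],
    [0, 0, 0]
  ]
}}

```text
clock: 7.05
eef_pos: [590.8, -97.4, 70.9]
tcp_rot: [3.141, -0.004, -3.036]
contact_force: [-6.8, -0.8, 3.0]
opening: 0.365
grasp_force: 51.5
```

```bash
python3 -c "
from h import *
from rig import optics
import cv2
wrist('w4'); f=optics.grab_frame('top')
w=cv2.imread('pics/w4.png')[130:330,160:360]
t=f['color'][130:220,310:390,::-1]
cv2.imwrite('pics/v4.png',np.hstack([cv2.resize(w,(400,400)),cv2.resize(t,(356,400),interpolation=cv2.INTER_CUBIC)]))"
```

```text
(no output)
```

View pics/v4.png

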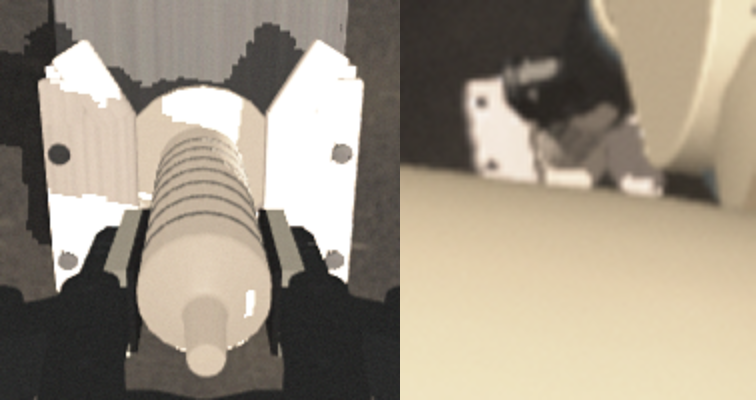

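Contact is −6.8 N at x≈591, where home was expected. The picture shows the flange under the plate and the tube central between the slot edges. I'll back off 1 mm, lower to the base plate and release.

Call:
{"api": "play_rows", "payload": {
  "dp": [
    [0.05, 0, 0.03],
    [0.05, 0, 0.06],
    [0.05, 0, 0.09],
    [0.05, 0, 0.1],
    [0.05, 0, 0.1]
  ],
  "rot": [
    [0, 0, 0],
    [0, 0, 0],
    [0, 0, 0],
    [0, 0, 0],
    [0, 0, 0]
  ]
}}

```text
clock: 7.57
eef_pos: [590.3, -97.5, 67.0]
tcp_rot: [3.141, -0.001, -3.037]
contact_force: [-3.1, -0.2, 0.3]
opening: 0.36
grasp_force: 51.1
```

Call:
{"api": "play_rows", "payload": {
  "dp": [
    [0, 0, 0.02],
    [0, 0, 0.04],
    [0, 0, 0.04]
  ],
  "rot": [
    [0, 0, 0],
    [0, 0, 0],
    [0, 0, 0]
  ]
}}

```text
clock: 7.82
eef_pos: [590.5, -97.7, 66.5]
tcp_rot: [-3.142, -0.0, -3.037]
contact_force: [-6.7, -0.6, 11.0]
opening: 0.362
grasp_force: 51.9
```

Seated on the base (11 N up). Releasing slowly.

Call:
{"api": "play_rows", "payload": {
  "dp": [
    [0, 0, 0],
    [0, 0, 0],
    [0, 0, 0],
    [0, 0, 0],
    [0, 0, 0]
  ],
  "rot": [
    [0, 0, 0],
    [0, 0, 0],
    [0, 0, 0],
    [0, 0, 0],
    [0, 0, 0]
  ],
  "fingers": 0.9,
  "grip_force": 20
}}

```text
clock: 8.23
eef_pos: [591.0, -97.6, 65.6]
tcp_rot: [-3.142, 0.0, -3.037]
contact_force: [-0.0, -0.4, -0.0]
opening: 0.902
grasp_force: 0.0
```

Call:
{"api": "play_rows", "payload": {
  "dp": [
    [0, 0, -0.3],
    [0, 0, -0.9],
    [0, 0, -1.7],
    [0, 0, -2.5],
    [0, 0, -3.3]
  ],
  "rot": [
    [0, 0, 0],
    [0, 0, 0],
    [0, 0, 0],
    [0, 0, 0],
    [0, 0, 0]
  ]
}}

```text
clock: 8.65
eef_pos: [590.5, -97.5, 199.9]
tcp_rot: [-3.142, 0.0, -3.037]
contact_force: [1.2, -0.1, -0.1]
opening: 0.899
grasp_force: 0.0
```

Call:
{"api": "play_rows", "payload": {
  "dp": [
    [0.5, 0, -0.2],
    [1.2, 0, -0.2],
    [2.0, 0, -0.2],
    [2.0, 0, -0.2],
    [2.0, 0, -0.2]
  ],
  "rot": [
    [0, 0, 0],
    [0, 0, 0],
    [0, 0, 0],
    [0, 0, 0],
    [0, 0, 0]
  ]
}}

```text
clock: 9.07
eef_pos: [510.2, -106.1, 206.8]
tcp_rot: [-3.141, 0.001, -3.037]
contact_force: [1.2, -0.1, -0.5]
opening: 0.899
grasp_force: 0.0
```

```bash
python3 -c "
from h import *
from rig import optics
import cv2
wrist('w5'); f=optics.grab_frame('scene')
c=load('w5'); E=np.array([588,-97])
print('pred nozzle tip',proj(c,[588,-97,122]),'foot',proj(c,[588,-97,12]))
s=f['color'][100:200,250:380,::-1]
cv2.imwrite('pics/v5.png',np.hstack([cv2.resize(cv2.imread('pics/w5.png'),(480,360)),cv2.resize(s,(320,360))]))"
```

```text
pred nozzle tip [261.28667211 281.19168752] foot [261.44729003 234.57140537]
```

View pics/v5.png

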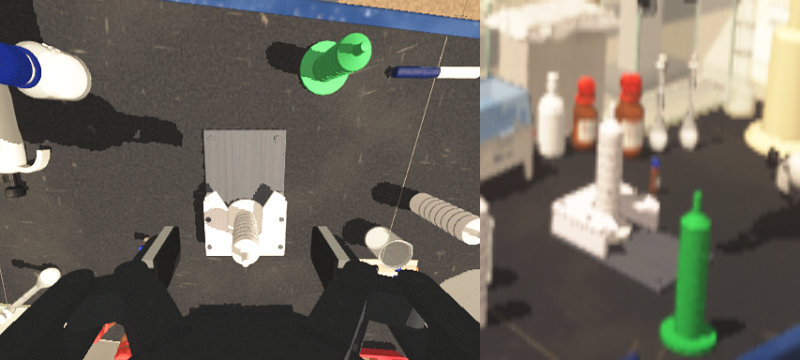

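The barrel stands upright at the slot's closed end. Its nozzle is at about (262,277) in full-frame pixels, against a predicted (261,281). The gripper is clear.

```bash
python3 -c "
from rig import r
print(r.sign_off())"
```

```text
the job is handed in; nothing more can be done
None
```

The large flanged barrel stands upright at the closed end of the slot with its flange under the plate, released with the gripper clear; I handed the job in at about 9 s (no verdict returned) and never touched the small barrel or the plain tube.

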